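# Third hand for the hood-fan switch

## Robot

A 7-joint arm with a two-finger parallel gripper is mounted at the origin on the work surface. World frame = base frame: x ahead of the robot, y to its left, z up, the work surface at z = 0. Lengths are in mm, angles in rad, forces in N, time in s.
With the tool pointing down it reaches from about 400 to 850 mm from the base axis. Payload 4.4 kg.
Tool frame: the origin (TCP) lies at the very end of the fingers, on their centre line; the grasp point (between the pads) lies 19 mm behind it (env.tcp_to_grasp is the z of the grasp point in the tool frame, in mm); z points along the fingers, y is the direction in which the jaws open and shut (so a half turn about z gives the same grasp; the last joint's range is limited). The gripper opens to 94 mm and grips with 3 to 60 N. Pads are 16 mm wide; open, the fingers measure 119 mm over their backs; the gripper's body (75 mm by 177 mm) begins 78 mm behind the grasp point.
Start: joints at [-1.397, 0.628, 0.038, 1.517, -0.027, 0.996, -0.02], TCP at [154.354, 631.421, 205.478] pointing down, gripper open.
Joint ranges: [-3.06, 3.06], [-0.37, 2.12], [-1.25, 1.32], [0.18, 2.47], [-1.1, 4.24], [0.23, 1.98], [-2.94, 2.94]. Speed limits (rad/s): [2.57, 2.57, 3.14, 3.14, 3.14, 3.14, 3.14].

## Interface

Orientations are given as a unit quaternion [x, y, z, w].
In Python, from plant import sensors, vision, order, env gives the robot as it stands.
- The arm moves only by the shell command python3 -m handwheel 'ROWS'. ROWS is JSON, a list of rows, each an object of numbers: "tx", "ty", "tz": the shift along the tool's x, y, z in units of 40 mm (1.0 is 40 mm); "spin": the turn about the tool's z in units of 6 degrees (1.0 is 6 degrees); "gripper": the opening, from 0 (shut) to 1 (fully open). A call has 1 to 8 rows; each row shifts and turns the commanded pose from where the row before left it, along the tool's axes as they then stand; what a row does not reach is not made up. A row lasts 1/12 s, in which the tool goes at most 41.7 mm and 7.16 degrees, less where a joint would pass 70% of its speed; a pose out of reach is approached as far as the arm can. A call is refused whole if a number of a shift passes 1 or a number of a turn 1, either way. A call with a gripper value outside its range is refused whole. The fingers move at their own pace and stop on an object; the grip force is fixed at half the most. Time passes only in rows, so rows that do not move let the fingers close. It gives the time, the measured TCP pose, the force and the opening at its end, in the units of the state.
- sensors.get_state(): the state, without advancing time (a new reading comes with each control period).
- vision.get_image(name): name is "scene" or "side" or "wrist"; returns (picture, depth): 400x640x3 uint8, blue, green, red; 400x640 float32, mm along the optical axis (not along the pixel's ray), 0 where there is no reading.
- vision.camera_params(name): a dict with "vfov" (degrees; the focal length in pixels is half the picture's height over the tangent of half this angle, whatever the lens; pixels are square), "cx", "cy" (the principal point, pixels), "pose" (4x4, takes a point from camera to world coordinates). Camera axes: x right, y down, z forward; pixel columns grow to the right and rows downward; lengths in mm; the calibration is good to about 2 mm. A picture is of the moment at which its call begins: read the wrist's pose just before it. camera_params takes no time and is no camera call; for the wrist camera it gives the pose at the moment of the call.
- order.close_job(): hands the job in, once; it reports no verdict.
The state is a dict: "time_s": time; "qpos": joint angles; "joint_vel": joint speeds; "joint_torque": joint torques, N m; "position": TCP position; "eef_rot": TCP orientation; "contact_force": force on the tool from outside, world axes, zero at the start; "moment": the same for the moment, N m; "gripper_width": finger opening in mm.
Only numpy, scipy, OpenCV 4.12 (cv2) and the standard library are available. Lean on these libraries where they do the work, as an engineer would, in place of code of your own. Each camera call takes 0.05 s, during which the arm holds its last target. There are 200 camera calls.

## Task

Pick up the hood-fan rocker switch box, set it upright on the small ledge at the end of the white rack, centred between the two end lips with its flat back flush to the sprung backing plate and the rocker facing out, and press it straight against the plate with a steady push of about 10 N so that I can screw it on from behind. Never push the plate with more than 20 N, keep the box upright all the time, and leave the grinder, the lidded container and the spoon where they are. Keep pressing for a couple of seconds and finish while still holding it there: do not let go.

Things in the scene. Friction and masses are not known exactly. Their poses are not given: they have to be found in the camera images.
- switch: White plastic switch box standing upright on the counter, 40 mm deep (its x), 56 mm wide (y), 70 mm tall (z), 110 to 225 g; grip it across the 56 mm width. Origin: centre of its underside. The rocker, standing out up to 6 mm, is on the -x face; the flat back is the +x face. It starts with the rocker to the robot's right, up to 60 degrees off the heading needed at the rack.
- switch_back (a point): Centre of the switch box's flat back: 20 mm along the box's +x from its origin and 35 mm above its underside. Axes as switch.
- rack: White wire rack, fixed on the counter, its ledge end facing the robot's right. Origin on the counter below the unpressed plate's face, mid-width. x points into the rack: press along +x, box x along rack x; y across the plate, z up. Behind the plate: rear panel at x = 46 to 50 mm, top 102 mm high; wire shelf from x = 94 mm on, 131 mm high, with containers from x = 215 mm on, up to 220 mm high.
- seat (a point): On the ledge top (40 mm above the counter), mid-width, below the unpressed plate's face; axes as rack. Ledge from x = -60 to +35 mm, 96 mm wide, open in front; end lips 13 mm high with inner faces at y = +/-39 mm, x = -60 to -4 mm. A box centred on the ledge with its back just touching the unpressed plate has its origin 20 mm from here along -x.
- plate (a joint): How far the backing plate is pushed in along the rack's +x, in m: 0 at rest, stop at 0.026. The plate sits on spring pads of 1000 N/m without preload: 1 N for each mm, 10 N at 0.010.
- plate_face (a point): Centre of the front face of the backing plate; moves with the plate. The plate is bare metal, 70 mm wide and 60 mm tall, its face from 44 to 104 mm above the counter, this point 74 mm above the counter. Axes as rack.
- grinder: Bystander: glass grinder with a steel top, 56 mm diameter, 132 mm tall, standing on the counter. Origin: centre of its underside.
- tub: Bystander: clear square container with a grey snap lid on the counter, 106 mm square (114 mm over the clips), 70 mm high. Origin: centre of its underside.
- spoon: Bystander: bamboo spoon, 240 mm long, lying flat on the counter to the right of the work. Its x runs along its length.
Not all that is in view belongs to the job. Of the things like the switch, leave any that is brown, green or yellow; of the rest the larger one is meant.

How it is judged (in metres and radians):
On the way, in this order (a step that is already met when the one before it is completed fails the run):
1. the switch box is lifted off the counter in the gripper (height (world z) of switch above 0.02 m and contact force between the fingers and switch above 3 N and contact force between switch and rack below 0.1 N), for 0.2 s.
2. the switch box sits on the ledge, pressed flush to the plate with 6 to 15 N (value of joint plate between 0.006 and 0.015 m and contact force between switch and rack above 5 N and contact force between the fingers and switch above 3 N and x of switch_back in the frame of plate_face between -0.004 and 0.004 m and y of switch in the frame of seat between -0.008 and 0.008 m and z of switch in the frame of seat between -0.004 and 0.005 m and angle between the x axis of switch and the x axis of rack, either way round below 0.08 rad and angle between switch's own z axis and vertical below 0.08 rad and linear speed of switch below 0.02 m/s), for 1 s.
At the end, for the whole second after the job is handed in: Fingers still hold the box (over 3 N) and it presses the plate in 6 to 15 mm (6 to 15 N; over 5 N box on rack); back within 4 mm of the plate, within 8 mm of mid-width, underside at the ledge top -4/+5 mm, square and upright within 0.08 rad, under 0.02 m/s (all of step 2); the arm keeps its last pose, push and grip.
It fails at once if the plate is pushed with more than 20 N (value of joint plate above 0.02 m).
It fails at once if the switch box is tipped by more than 0.5 rad (angle between switch's own z axis and vertical above 0.5 rad).
It fails at once if the grinder, container or spoon is moved by more than 30 mm (distance of any of grinder, tub, spoon from where it was at the start of the episode above 0.03 m).
It also fails if it takes over 40 s, if anything falls off the work surface, if the arm or the gripper's body presses on something with over 40 N, if the wrist force passes 120 N, or if a joint passes its speed limit or range.

## Working session

There is one attempt and no reset: what is moved stays moved. The work goes in short steps, Python scripts to look and compute and a shell command to move; the robot and the scene stay as the last step left them, time stands still between calls to the robot, and variables do not carry over. Pictures are saved under pics/ and viewed, about 8 in all and at most 12, crops included, and the job is handed in when it is done.

```bash
mkdir -p pics; ls; cat > h.py <<'E'
import numpy as np, cv2
from plant import sensors, vision, order, env
def grab(n, tag):
    P=vision.camera_params(n); im,d=vision.get_image(n)
    cv2.imwrite(f'pics/{tag}.png',im); np.savez(f'{tag}.npz',im=im,d=d,pose=P['pose'],v=P['vfov'],cx=P['cx'],cy=P['cy'])
def load(tag): return dict(np.load(f'{tag}.npz'))
def cloud(D):
    d=D['d'].astype(float); f=d.shape[0]/2/np.tan(np.radians(D['v'])/2)
    v,u=np.mgrid[:d.shape[0],:d.shape[1]]
    p=np.stack([(u-D['cx'])/f*d,(v-D['cy'])/f*d,d],-1)
    w=p@D['pose'][:3,:3].T+D['pose'][:3,3]; w[d==0]=np.nan
    return w
E
python3 - <<'E'
from h import *
for n in ['scene','side','wrist']:
    grab(n,n+'0'); D=load(n+'0'); print(n,D['v'],D['cx'],D['cy'],D['pose'].round(3).tolist(),(D['d']>0).mean())
print(sensors.get_state())
E
```

```text
pics
scene 56.32800995098427 312.4723885060435 193.90926382993518 [[-0.578, 0.687, -0.439, 972.325], [0.816, 0.494, -0.301, 158.438], [0.01, -0.532, -0.846, 824.676], [0.0, 0.0, 0.0, 1.0]] 0.996
side 49.65258932450765 325.7010199846329 199.08898809476256 [[0.819, -0.279, 0.501, 112.494], [-0.573, -0.439, 0.692, -755.743], [0.027, -0.854, -0.52, 573.234], [0.0, 0.0, 0.0, 1.0]] 0.99593359375
wrist 58.60075391310391 320.20911717544374 199.74677333954236 [[0.239, 0.936, 0.259, 79.863], [0.971, -0.23, -0.066, 649.701], [-0.002, 0.267, -0.964, 385.085], [0.0, 0.0, 0.0, 1.0]] 0.99598046875
{'time_s': 0.15, 'qpos': array([-1.39681278,  0.62912535,  0.03845367,  1.51806561, -0.02698794,
        0.99630916, -0.02004759]), 'joint_vel': array([ 4.44912959e-05, -9.62958878e-04, -9.98399662e-04, -2.86954528e-03,
       -1.05256571e-03,  2.59338866e-04,  4.64702382e-04]), 'joint_torque': array([ 2.29239704e-03, -5.50085986e+01,  1.14505079e+00, -1.86815715e+01,
       -5.21875697e-02,  2.09788210e-02,  1.13287560e-04]), 'position': array([154.23094639, 630.95021142, 204.79410893]), 'eef_rot': array([ 1.19626397e-01,  9.92818736e-01, -6.90741044e-04, -7.44581116e-05]), 'contact_force': array([ 0.6839645 ,  0.75167365, -0.19450428]), 'moment': array([-0.03741008, -0.02665101,  0.02212828]), 'gripper_width': 93.9196434898772}
```

View pics/scene0.png

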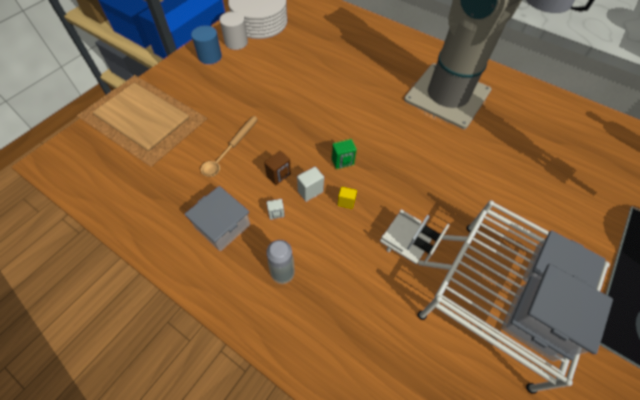

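View pics/side0.png

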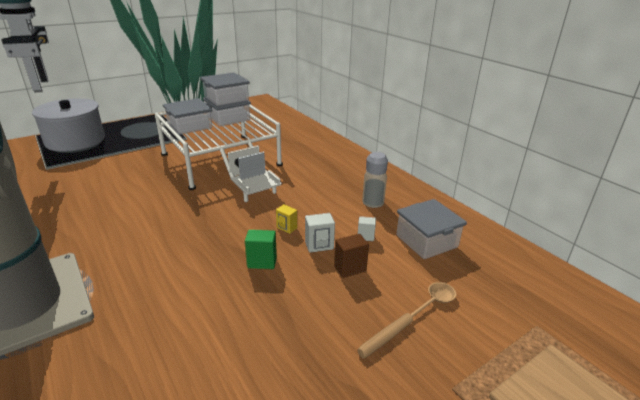

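Both views show five boxes. In the scene view they are large white (311,184), small white (276,209), brown (278,168), green (344,154) and yellow (347,197). In the side view the large white one is at (320,233) with its rocker facing the camera, and the plate and ledge are at (250,163) and (255,182). I choose the large white box. Next I measure it, the rack and the bystanders.

```bash
python3 - <<'E'
from h import *
W={n:cloud(load(n+'0')) for n in ['scene','side']}
I={n:load(n+'0')['im'] for n in W}
for n,(u,v) in {'scene':(311,184),'side':(320,233)}.items():
    w=W[n]; im=I[n].astype(int)
    box=np.zeros(w.shape[:2],bool); box[v-28:v+29,u-28:u+29]=1
    sat=im.max(2)-im.min(2)
    m=box&(sat<60)&(im.min(2)>90)&(w[...,2]>4)&(w[...,2]<90)
    k,l,s,c=cv2.connectedComponentsWithStats(m.astype(np.uint8))
    j=1+s[1:,4].argmax(); p=w[l==j]; print(n,s[j],p.min(0).round(),p.max(0).round())
    t=p[abs(p[:,2]-70)<4]; print(' top',len(t),t.mean(0).round(1), t[:,2].std().round(1),'rect',cv2.minAreaRect(t[:,:2].astype(np.float32)))
    if n=='side':
        s_=p[(p[:,2]<60)&(p[:,2]>10)]; r=cv2.minAreaRect(s_[:,:2].astype(np.float32)); print(' front',r, s_.mean(0).round(1))
def patch(n,pts):
    for u,v in pts:
        q=W[n][v-1:v+2,u-1:u+2].reshape(-1,3); print(n,(u,v),np.nanmedian(q,0).round(1))
patch('scene',[(411,235),(395,228),(400,244),(280,247),(281,260),(218,217),(210,168),(255,120),(232,145),(344,145),(347,192),(276,160),(276,206)])
patch('side',[(250,163),(242,160),(258,158),(245,170),(260,170),(255,182),(375,160),(430,220)])
for n,(u,v) in {'scene':(411,238),'side':(253,170)}.items():
    cv2.imwrite(f'pics/c_{n}.png',cv2.resize(I[n][v-50:v+50,u-50:u+50],(400,400),interpolation=cv2.INTER_CUBIC))
a=cv2.resize(I['side'][200:270,280:380],(400,280),interpolation=cv2.INTER_CUBIC)
b=cv2.imread('pics/c_scene.png');c=cv2.imread('pics/c_side.png')
a=cv2.copyMakeBorder(a,0,120,0,0,cv2.BORDER_CONSTANT)
cv2.imwrite('pics/m.png',cv2.resize(np.hstack([c,a]),(800,400)))
E
```

```text
scene [297 167  27  34 572] [ 509. -172.    4.] [ 575. -117.   74.]
 top 304 [ 542.7 -143.6   70.5] 1.5 rect ((541.4269409179688, -144.2750701904297), (39.56544494628906, 56.2510986328125), 69.08452606201172)
side [305 214  30  38 951] [ 508. -175.    4.] [ 572. -116.   73.]
 top 307 [ 538.9 -146.6   69.4] 1.2 rect ((540.2099609375, -145.36154174804688), (41.74629592895508, 55.0929069519043), 68.46836853027344)
 front ((529.600830078125, -155.76353454589844), (30.462953567504883, 64.26255798339844), 40.444766998291016) [ 530.4 -160.5   36.5]
scene (411, 235) [523.6 131.2  39.3]
scene (395, 228) [529.5  92.3  40.8]
scene (400, 244) [559.3 121.2  40.9]
scene (280, 247) [754.4 -67.7 132.8]
scene (281, 260) [772.2 -51.6 123.9]
scene (218, 217) [ 757.9 -249.3   70.2]
scene (210, 168) [ 640.2 -406.2    4.1]
scene (255, 120) [ 443.4 -412.8   14.2]
scene (232, 145) [ 550.3 -405.4   13. ]
scene (344, 145) [ 411.8 -129.2   71.2]
scene (347, 192) [516.6 -50.9  51.1]
scene (276, 160) [ 553.1 -242.9   70.7]
scene (276, 206) [ 647.9 -169.5   47.3]
side (250, 163) [524.3 140.   83.4]
side (242, 160) [503.5 138.9  97. ]
side (258, 158) [546.5 138.   93. ]
side (245, 170) [510.  140.1  68.4]
side (260, 170) [549.9 138.1  57.5]
side (255, 182) [524.1 117.1  39.4]
side (375, 160) [740.7 -81.2 128.1]
side (430, 220) [ 733.5 -273.7   70.5]
```

View pics/m.png

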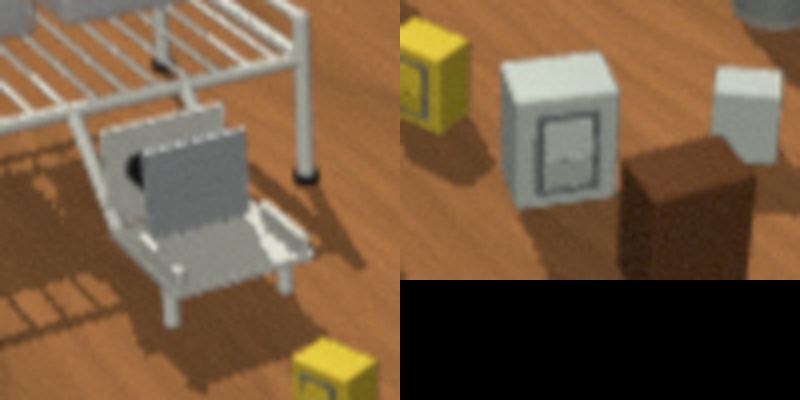

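The crop confirms the choice: a white box with its rocker facing -y, measuring 40 x 56 x 70 mm. The left half shows the plate in front of the rear panel, with the ledge and its lips. Next I fit the plate, lips and ledge.

```bash
python3 - <<'E'
from h import *
W={n:cloud(load(n+'0')) for n in ['scene','side']}
w=W['side']; c=w[130:215,200:300].reshape(-1,3); c=c[~np.isnan(c).any(1)]
p=c[(abs(c[:,1]-139)<8)&(c[:,2]>50)&(c[:,2]<100)&(c[:,0]>470)&(c[:,0]<580)]
for _ in range(4):
    k=np.polyfit(p[:,0],p[:,1],1); r=p[:,1]-np.polyval(k,p[:,0]); p=p[abs(r)<4]
x=p[:,0]; print('plate n',len(p),'heading deg',90+np.degrees(np.arctan(k[0])),'std',r.std(),'x 1/99pct',np.percentile(x,[0.5,1,99,99.5]),'z',np.percentile(p[:,2],[1,99]))
xm=(np.percentile(x,0.5)+np.percentile(x,99.5))/2; print('mid',xm,np.polyval(k,xm))
for n in W:
    c=W[n].reshape(-1,3); c=c[~np.isnan(c).any(1)]
    L=c[(c[:,0]>450)&(c[:,0]<600)&(c[:,1]>70)&(c[:,1]<134)&(c[:,2]>30)&(c[:,2]<62)]
    h=L[abs(L[:,2]-40)<3]; print(n,'ledge',len(h),np.median(h[:,2]),cv2.minAreaRect(h[:,:2].astype(np.float32)))
    t=L[abs(L[:,2]-53)<3]
    for s in (t[t[:,0]<xm],t[t[:,0]>xm]): 
        if len(s): print('  lip',len(s),np.percentile(s[:,0],[5,50,95]).round(1),np.percentile(s[:,1],[5,95]).round(1))
    a=h[(h[:,1]>85)&(h[:,1]<130)]; print('  ledge x range',np.percentile(a[:,0],[1,99]),'y min',np.percentile(h[:,1],1))
D=load('wrist0'); cw=cloud(D)
print('wrist sees', np.nanmin(cw.reshape(-1,3),0), np.nanmax(cw.reshape(-1,3),0))
from scipy.spatial.transform import Rotation as R
print(R.from_quat(sensors.get_state()['eef_rot']).as_matrix().round(3))
E
```

```text
plate n 457 heading deg 88.85363792346533 std 1.5877639104802452 x 1/99pct [493.51301554 493.98236719 562.8550009  563.47221369] z [50.6699544  99.69518703]
mid 528.4926146157576 139.34750827723684
scene ledge 695 40.49729024327712 ((529.8206787109375, 105.94519805908203), (55.840824127197266, 95.25548553466797), 89.86576080322266)
  lip 69 [483.6 487.6 490.3] [ 82.  130.5]
  lip 74 [567.9 571.5 574.2] [ 82.4 130.3]
  ledge x range [489.11083772 576.69333363] y min 78.75815391670515
side ledge 383 39.43725602422069 ((526.6080322265625, 105.33424377441406), (93.5055923461914, 57.63685989379883), 1.4990761280059814)
  lip 33 [483.2 485.8 489.4] [ 82.7 129.5]
  lip 31 [566.9 569.3 573. ] [ 79.7 130.1]
  ledge x range [480.74125235 568.61245063] y min 77.7842297260763
wrist sees [ -86.47629734  226.29089126 -758.0841893 ] [ 905.14012217 1600.63861792  329.0474925 ]
[[-0.971  0.238 -0.   ]
 [ 0.238  0.971 -0.001]
 [-0.    -0.001 -1.   ]]
```

Measurements:

| Item | Position (mm) | Heading / size |
|---|---|---|
| Switch box | (541,-145) | x heading 68.8° |
| Plate face | mid about (528.5,139.3) | heading about 89° |
| Lip midpoints | 529.5 and 527.6 | – |
| Ledge top | z = 40 | – |

The 40/56/70 mm box and 96 x 56 mm ledge sizes all match. Next I raise the tool and travel over.

```bash
python3 -m handwheel '[{"tz":-1,"gripper":1},{"tz":-1},{"tx":-0.64,"ty":-0.75},{"tx":-0.64,"ty":-0.75},{"tx":-0.64,"ty":-0.75},{"tx":-0.64,"ty":-0.75},{"tx":-0.64,"ty":-0.75},{"tx":-0.64,"ty":-0.75}]'
python3 -m handwheel '[{"tx":-0.64,"ty":-0.75},{"tx":-0.64,"ty":-0.75},{"tx":-0.64,"ty":-0.75},{"tx":-0.64,"ty":-0.75},{"tx":-0.64,"ty":-0.75},{"tx":-0.64,"ty":-0.75},{"tx":-0.64,"ty":-0.75},{"tx":-0.64,"ty":-0.75}]'
python3 -m handwheel '[{"tx":-0.64,"ty":-0.75},{"tx":-0.64,"ty":-0.75},{"tx":-0.64,"ty":-0.75},{"tx":-0.64,"ty":-0.75},{"spin":1},{"spin":1},{"spin":1},{"spin":1}]'
python3 -c "
from h import *; print(sensors.get_state())"
```

```text
{'time_s': 0.15, 'qpos': array([-1.39681278,  0.62912535,  0.03845367,  1.51806561, -0.02698794,
        0.99630916, -0.02004759]), 'joint_vel': array([ 4.44912959e-05, -9.62958878e-04, -9.98399662e-04, -2.86954528e-03,
       -1.05256571e-03,  2.59338866e-04,  4.64702382e-04]), 'joint_torque': array([ 2.29239704e-03, -5.50085986e+01,  1.14505079e+00, -1.86815715e+01,
       -5.21875697e-02,  2.09788210e-02,  1.13287560e-04]), 'position': array([154.23094639, 630.95021142, 204.79410893]), 'eef_rot': array([ 1.19626397e-01,  9.92818736e-01, -6.90741044e-04, -7.44581116e-05]), 'contact_force': array([ 0.6839645 ,  0.75167365, -0.19450428]), 'moment': array([-0.03741008, -0.02665101,  0.02212828]), 'gripper_width': 93.9196434898772}invalid input
invalid input
invalid input
```

All three calls were refused and nothing moved. Perhaps every row needs all the keys, so I try one full row.

```bash
python3 -m handwheel '[{"tx":0,"ty":0,"tz":-1,"spin":0,"gripper":1}]'
```

```text
time_s: 0.23
position: [153.0, 626.1, 238.0]
eef_rot: [0.12, 0.993, -0.008, -0.001]
contact_force: [-0.2, 0.4, -0.7]
gripper_width: 93.9
```

```bash
python3 -m handwheel '[{"tx":0,"ty":0,"tz":-1,"spin":0,"gripper":1},{"tx":-0.64,"ty":-0.75,"tz":0,"spin":0,"gripper":1},{"tx":-0.64,"ty":-0.75,"tz":0,"spin":0,"gripper":1},{"tx":-0.64,"ty":-0.75,"tz":0,"spin":0,"gripper":1},{"tx":-0.64,"ty":-0.75,"tz":0,"spin":0,"gripper":1},{"tx":-0.64,"ty":-0.75,"tz":0,"spin":0,"gripper":1},{"tx":-0.64,"ty":-0.75,"tz":0,"spin":0,"gripper":1},{"tx":-0.64,"ty":-0.75,"tz":0,"spin":0,"gripper":1}]'
python3 -m handwheel '[{"tx":-0.64,"ty":-0.75,"tz":0,"spin":0,"gripper":1},{"tx":-0.64,"ty":-0.75,"tz":0,"spin":0,"gripper":1},{"tx":-0.64,"ty":-0.75,"tz":0,"spin":0,"gripper":1},{"tx":-0.64,"ty":-0.75,"tz":0,"spin":0,"gripper":1},{"tx":-0.64,"ty":-0.75,"tz":0,"spin":0,"gripper":1},{"tx":-0.64,"ty":-0.75,"tz":0,"spin":0,"gripper":1},{"tx":-0.64,"ty":-0.75,"tz":0,"spin":0,"gripper":1}]'
python3 -c "
from h import *; print(sensors.get_state()['qpos'].round(2))"
```

```text
time_s: 0.9
position: [278.9, 382.9, 285.4]
eef_rot: [0.12, 0.993, -0.0, -0.0]
contact_force: [0.4, 0.0, -0.3]
gripper_width: 93.9
time_s: 1.48
position: [403.1, 136.5, 285.6]
eef_rot: [0.119, 0.993, 0.0, 0.0]
contact_force: [0.7, 1.1, -0.1]
gripper_width: 94.0
[-0.59  0.21  0.24  1.99 -0.06  0.95  1.01]
```

```bash
python3 -m handwheel '[{"tx":-0.63,"ty":-0.75,"tz":0,"spin":0,"gripper":1},{"tx":-0.63,"ty":-0.75,"tz":0,"spin":0,"gripper":1},{"tx":-0.63,"ty":-0.75,"tz":0,"spin":0,"gripper":1},{"tx":-0.63,"ty":-0.75,"tz":0,"spin":0,"gripper":1},{"tx":-0.63,"ty":-0.75,"tz":0,"spin":0,"gripper":1},{"tx":-0.63,"ty":-0.75,"tz":0,"spin":0,"gripper":1},{"tx":-0.63,"ty":-0.75,"tz":0,"spin":0,"gripper":1},{"tx":-0.63,"ty":-0.75,"tz":0,"spin":0,"gripper":1}]'
python3 -m handwheel '[{"tx":0,"ty":0,"tz":0,"spin":1,"gripper":1},{"tx":0,"ty":0,"tz":0,"spin":1,"gripper":1},{"tx":0,"ty":0,"tz":0,"spin":1,"gripper":1},{"tx":0,"ty":0,"tz":0,"spin":1,"gripper":1},{"tx":0,"ty":0,"tz":0,"spin":1,"gripper":1},{"tx":0,"ty":0,"tz":0,"spin":1,"gripper":1},{"tx":0,"ty":0,"tz":0,"spin":1,"gripper":1},{"tx":0,"ty":0,"tz":0,"spin":1,"gripper":1}]'
python3 -m handwheel '[{"tx":0,"ty":0,"tz":0,"spin":1,"gripper":1},{"tx":0,"ty":0,"tz":0,"spin":1,"gripper":1},{"tx":0,"ty":0,"tz":0,"spin":1,"gripper":1},{"tx":0,"ty":0,"tz":0,"spin":1,"gripper":1},{"tx":0,"ty":0,"tz":0,"spin":1,"gripper":1},{"tx":0,"ty":0,"tz":0,"spin":1,"gripper":1},{"tx":0,"ty":0,"tz":0,"spin":1,"gripper":1},{"tx":0,"ty":0,"tz":0,"spin":1,"gripper":1}]'
python3 - <<'E'
from h import *
from scipy.spatial.transform import Rotation as R
grab('wrist','w1'); D=load('w1'); w=cloud(D)
im=D['im'].astype(int); sat=im.max(2)-im.min(2)
m=(sat<60)&(abs(w[...,2]-70)<4)&(np.hypot(w[...,0]-541,w[...,1]+145)<45)
t=w[m]; print(len(t),t.mean(0),cv2.minAreaRect(t[:,:2].astype(np.float32)))
s=sensors.get_state(); Rm=R.from_quat(s['eef_rot']).as_matrix(); print(s['qpos'].round(2),s['position'],np.degrees(np.arctan2(Rm[1,0],Rm[0,0])))
E
```

```text
time_s: 2.15
position: [541.9, -144.4, 285.3]
eef_rot: [0.12, 0.993, 0.0, -0.0]
contact_force: [0.6, 1.3, 0.3]
gripper_width: 93.9
time_s: 2.82
position: [541.4, -142.6, 285.2]
eef_rot: [0.515, 0.857, -0.0, -0.0]
contact_force: [-0.5, -0.1, -0.5]
gripper_width: 93.9
time_s: 3.48
position: [541.4, -142.5, 285.2]
eef_rot: [0.819, 0.573, -0.0, -0.0]
contact_force: [0.5, 0.3, -0.1]
gripper_width: 94.1
1706 [ 543.6248477  -141.55753      70.92415126] ((543.5238647460938, -142.59840393066406), (40.57573699951172, 54.83565902709961), 68.92002868652344)
[-0.3   0.52  0.81  1.68 -0.41  1.12  0.27] [ 541.47464573 -142.41232068  285.08258397] 69.72245773175004
```

View pics/w1.png

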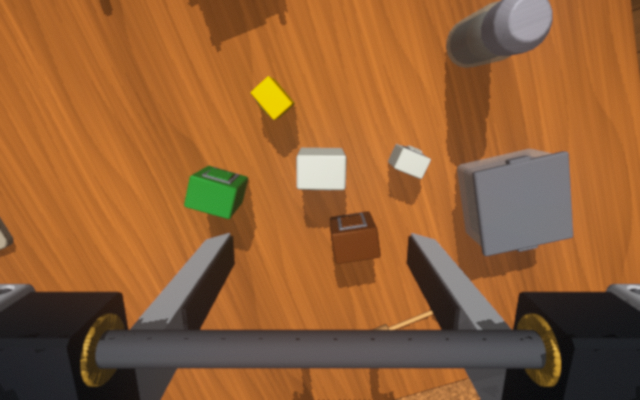

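The wrist view shows the white box at (321,170) between the fingers, with room on both sides. The three position estimates agree within 3 mm, the box heading is about 69° and the tool is at 69.7°. I descend to TCP z of about 21 and grip.

```bash
python3 -m handwheel '[{"tx":-0.02,"ty":0,"tz":1,"spin":0.1,"gripper":1},{"tx":0,"ty":0,"tz":1,"spin":0,"gripper":1},{"tx":0,"ty":0,"tz":1,"spin":0,"gripper":1},{"tx":0,"ty":0,"tz":1,"spin":0,"gripper":1},{"tx":0,"ty":0,"tz":1,"spin":0,"gripper":1},{"tx":0,"ty":0,"tz":1,"spin":0,"gripper":1},{"tx":0,"ty":0,"tz":0.6,"spin":0,"gripper":1},{"tx":0,"ty":0,"tz":0,"spin":0,"gripper":1}]'
python3 -m handwheel '[{"tx":0,"ty":0,"tz":0,"spin":0,"gripper":0},{"tx":0,"ty":0,"tz":0,"spin":0,"gripper":0},{"tx":0,"ty":0,"tz":0,"spin":0,"gripper":0},{"tx":0,"ty":0,"tz":0,"spin":0,"gripper":0},{"tx":0,"ty":0,"tz":0,"spin":0,"gripper":0},{"tx":0,"ty":0,"tz":0,"spin":0,"gripper":0},{"tx":0,"ty":0,"tz":0,"spin":0,"gripper":0},{"tx":0,"ty":0,"tz":0,"spin":0,"gripper":0}]'
```

```text
time_s: 4.2
position: [537.5, -141.8, 16.7]
eef_rot: [0.82, 0.572, -0.003, -0.004]
contact_force: [-0.2, 0.0, 0.3]
gripper_width: 93.9
time_s: 4.87
position: [541.9, -143.4, 22.4]
eef_rot: [0.821, 0.571, 0.001, 0.0]
contact_force: [-0.3, 0.7, 6.1]
gripper_width: 55.9
```

Gripped at 55.9 mm, which matches the box width. I lift gently, turn to about 89.5° and go to a spot in front of the ledge.

```bash
python3 -m handwheel '[{"tx":0,"ty":0,"tz":-0.3,"spin":0,"gripper":0},{"tx":0,"ty":0,"tz":-0.6,"spin":0,"gripper":0},{"tx":0,"ty":0,"tz":-0.7,"spin":0,"gripper":0},{"tx":0,"ty":0,"tz":-0.6,"spin":-0.5,"gripper":0},{"tx":0,"ty":0,"tz":-0.3,"spin":-0.8,"gripper":0},{"tx":0,"ty":0,"tz":0,"spin":-0.8,"gripper":0},{"tx":0,"ty":0,"tz":0,"spin":-0.8,"gripper":0},{"tx":0,"ty":0,"tz":0,"spin":-0.4,"gripper":0}]'
python3 -m handwheel '[{"tx":0.3,"ty":-0.05,"tz":0,"spin":0,"gripper":0},{"tx":0.6,"ty":-0.07,"tz":0,"spin":0,"gripper":0},{"tx":0.8,"ty":-0.07,"tz":0,"spin":0,"gripper":0},{"tx":0.9,"ty":-0.07,"tz":0,"spin":0,"gripper":0},{"tx":0.9,"ty":-0.07,"tz":0,"spin":0,"gripper":0},{"tx":0.7,"ty":0,"tz":0,"spin":0,"gripper":0},{"tx":0.4,"ty":0,"tz":0,"spin":0,"gripper":0},{"tx":0,"ty":0,"tz":0,"spin":0,"gripper":0}]'
python3 - <<'E'
from h import *
from scipy.spatial.transform import Rotation as R
for n in ['scene','side','wrist']: grab(n,n+'2')
s=sensors.get_state(); Rm=R.from_quat(s['eef_rot']).as_matrix(); print(s['qpos'].round(2),s['position'],np.degrees(np.arctan2(Rm[1,0],Rm[0,0])),s['contact_force'])
a=load('side2')['im'][90:260,140:380]; b=load('wrist2')['im']
cv2.imwrite('pics/m2.png',np.vstack([cv2.resize(a,(424,300)),cv2.resize(b,(424,265))]))
E
```

```text
time_s: 5.53
position: [541.2, -143.4, 122.5]
eef_rot: [0.709, 0.705, 0.0, 0.0]
contact_force: [0.1, -0.1, -0.9]
gripper_width: 56.0
time_s: 6.2
position: [528.7, 47.0, 121.1]
eef_rot: [0.708, 0.706, 0.0, -0.002]
contact_force: [0.7, -0.5, -1.0]
gripper_width: 56.1
[-0.51  0.65  0.59  1.94 -0.54  0.71  0.4 ] [529.53338657  39.93448528 121.69234262] 89.40145795792262 [ 0.76235488 -0.90190142 -2.13013391]
```

View pics/m2.png

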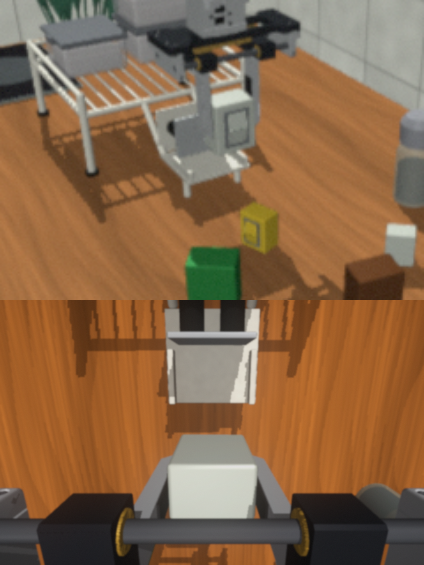

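The wrist view shows the box top at (212,490), with the ledge (212,370), the plate edge (212,340) and the lips ahead of it, all in one camera. I measure box against rack from this view.

```bash
python3 - <<'E'
from h import *
W=cloud(load('wrist2')); im=load('wrist2')['im'].astype(int); sat=im.max(2)-im.min(2)
c=W[sat<60]; c=c[~np.isnan(c).any(1)]
def fit(t,n): print(n,len(t),t.mean(0).round(1),[np.round(q,1) for q in cv2.minAreaRect(t[:,:2].astype(np.float32))], 'x',np.percentile(t[:,0],[1,99]).round(1),'y',np.percentile(t[:,1],[1,99]).round(1))
roi=(c[:,0]>470)&(c[:,0]<590)&(c[:,1]<210)
b=c[roi&(c[:,1]<75)&(c[:,1]>-10)]
zt=np.median(b[(b[:,2]>140)&(b[:,2]<190)&(abs(b[:,0]-529)<20)][:,2]); print('box top z',zt)
fit(b[(abs(b[:,2]-zt)<3)&(abs(b[:,0]-529)<34)],'boxtop')
bk=b[(b[:,2]>zt-45)&(b[:,2]<zt-10)&(abs(b[:,0]-529)<22)]
k=np.polyfit(bk[:,0],bk[:,1],1); print('back face',len(bk),'heading',90+np.degrees(np.arctan(k[0])),'y mid',np.polyval(k,529))
fit(c[roi&(abs(c[:,2]-40)<3)&(c[:,1]>70)&(c[:,1]<136)],'ledge')
L=c[roi&(abs(c[:,2]-53)<3)&(c[:,1]>80)&(c[:,1]<130)]
for s,n in((L[L[:,0]<528],'lipL'),(L[L[:,0]>528],'lipR')):
    if len(s)>5: fit(s,n); k=np.polyfit(s[:,1],s[:,0],1); print('  heading',90-np.degrees(np.arctan(k[0])))
fit(c[roi&(abs(c[:,2]-104)<3)&(c[:,1]>125)&(c[:,1]<165)],'plate top')
fit(c[roi&(abs(c[:,2]-102)<3)&(c[:,1]>165)],'panel top')
E
```

```text
box top z 170.15478279172055
boxtop 11501 [530.1  45.  170.2] [array([528.9,  43.9]), array([38.6, 67.8]), np.float64(89.4)] x [501.2 558.4] y [25.6 62.4]
back face 2357 heading 89.07356573046572 y mid 62.34912494117185
ledge 8789 [530.8 109.4  41.1] [array([530.7, 108.8]), array([55.1, 96.2]), np.float64(89.5)] x [491.7 569.8] y [ 81.7 135.5]
lipL 676 [489.1 106.6  53.8] [array([488.9, 105.9]), array([47.6,  6.2]), np.float64(89.5)] x [485.9 492. ] y [ 82.5 129.5]
  heading 89.34433972599497
lipR 688 [572.4 106.2  53.9] [array([572.7, 105.7]), array([48.6,  6.4]), np.float64(89.3)] x [569.5 575.7] y [ 81.6 129.4]
  heading 89.31406526210397
plate top 1482 [530.8 142.9 104.8] [array([531.2, 143.2]), array([ 5.3, 69.3]), np.float64(89.3)] x [497.3 565.1] y [140.4 146.1]<stdin>:4: RuntimeWarning: Mean of empty slice.
  ret = um.true_divide(
Traceback (most recent call last):
IndexError: index -1 is out of bounds for axis 0 with size 0
```

In the wrist frame the box centre is at x=529.8 and the lip middle at 530.8. Rack heading is 89.35° and box heading about 89.2°. The gap to the plate is 78 mm and the underside is 59 mm above the ledge, which agrees with the TCP numbers. I move forward above the ledge, stopping about 10 mm short of the plate, then descend to just above it.

```bash
python3 -m handwheel '[{"tx":0.2,"ty":0.02,"tz":0,"spin":0,"gripper":0},{"tx":0.4,"ty":0,"tz":0,"spin":0,"gripper":0},{"tx":0.4,"ty":0,"tz":0,"spin":0,"gripper":0},{"tx":0.4,"ty":0,"tz":0,"spin":0,"gripper":0},{"tx":0.2,"ty":0,"tz":0,"spin":0,"gripper":0},{"tx":0.1,"ty":0,"tz":0,"spin":0,"gripper":0},{"tx":0,"ty":0,"tz":0,"spin":0,"gripper":0},{"tx":0,"ty":0,"tz":0,"spin":0,"gripper":0}]'
python3 -m handwheel '[{"tx":0,"ty":0,"tz":0.2,"spin":0,"gripper":0},{"tx":0,"ty":0,"tz":0.35,"spin":0,"gripper":0},{"tx":0,"ty":0,"tz":0.35,"spin":0,"gripper":0},{"tx":0,"ty":0,"tz":0.25,"spin":0,"gripper":0},{"tx":0,"ty":0,"tz":0.15,"spin":0,"gripper":0},{"tx":0,"ty":0,"tz":0.08,"spin":0,"gripper":0},{"tx":0,"ty":0,"tz":0,"spin":0,"gripper":0},{"tx":0,"ty":0,"tz":0,"spin":0,"gripper":0}]'
python3 -c "
from h import *
s=sensors.get_state(); print(s['position'],s['contact_force'],s['moment'],s['gripper_width'])"
```

```text
time_s: 7.02
position: [531.3, 107.5, 121.5]
eef_rot: [0.711, 0.703, -0.0, 0.0]
contact_force: [0.3, -0.7, -1.4]
gripper_width: 55.9
time_s: 7.68
position: [531.5, 108.4, 66.4]
eef_rot: [0.711, 0.704, 0.0, 0.0]
contact_force: [-0.7, -0.1, -0.7]
gripper_width: 56.2
[531.53833565 108.35517888  66.44443119] [-0.67905415 -0.12401819 -0.7039835 ] [-0.03225885  0.0601294   0.01337227] 56.16502985308454
```

```bash
python3 -m handwheel '[{"tx":0,"ty":-0.02,"tz":0.05,"spin":0,"gripper":0},{"tx":0,"ty":0,"tz":0.03,"spin":0,"gripper":0},{"tx":0,"ty":0,"tz":0,"spin":0,"gripper":0},{"tx":0,"ty":0,"tz":0,"spin":0,"gripper":0}]'
python3 -m handwheel '[{"tx":0.1,"ty":0,"tz":0,"spin":0,"gripper":0},{"tx":0.1,"ty":0,"tz":0,"spin":0,"gripper":0},{"tx":0,"ty":0,"tz":0,"spin":0,"gripper":0},{"tx":0,"ty":0,"tz":0,"spin":0,"gripper":0}]'
```

```text
time_s: 8.02
position: [530.6, 108.8, 63.2]
eef_rot: [0.71, 0.704, 0.0, 0.0]
contact_force: [0.5, 0.0, -1.4]
gripper_width: 55.8
time_s: 8.35
position: [530.5, 117.3, 63.0]
eef_rot: [0.71, 0.704, 0.0, -0.0]
contact_force: [-0.9, -0.9, -1.3]
gripper_width: 56.1
```

```bash
python3 - <<'E'
from h import *
grab('wrist','w3'); W=cloud(load('w3')); im=load('w3')['im'].astype(int); sat=im.max(2)-im.min(2)
c=W[sat<60]; c=c[~np.isnan(c).any(1)]; r=(c[:,0]>470)&(c[:,0]<590)
t=c[r&(abs(c[:,2]-110)<12)]; print('x/y hist of z~110 pts'); 
for lo in range(80,200,4):
    s=t[(t[:,1]>=lo)&(t[:,1]<lo+4)]; 
    if len(s): print(lo,len(s),s[:,2].mean().round(1),np.percentile(s[:,0],[1,99]).round(1))
s=sensors.get_state(); print(s['position'],s['contact_force'])
cv2.imwrite('pics/m3.png',load('w3')['im'])
E
```

```text
x/y hist of z~110 pts
100 759 111.7 [504.3 558.1]
104 1064 111.9 [504.3 557.9]
108 1171 112.1 [503.4 559.5]
112 1215 112.2 [503.5 559.5]
116 1295 112.2 [503.4 559.5]
120 1267 112.2 [503.5 559.6]
124 2845 111.7 [492.1 570.8]
128 1209 111.8 [504.4 558.6]
132 1303 111.7 [504.8 558.6]
136 2252 106.8 [505.2 558. ]
140 1060 105.1 [497.2 564.9]
144 1579 103.1 [497.1 564.5]
184 708 103.0 [490.7 573.3]
188 1683 102.9 [489.6 572.9]
[530.54808538 116.94665566  63.07029975] [ 0.0922251  -0.34349855 -1.22371871]
```

View pics/m3.png

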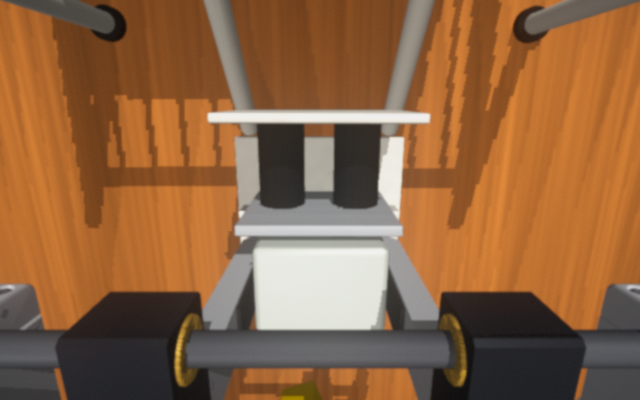

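The box back is about 1 mm from the plate, centred to within 0.5 mm (531.5 against 531.1), and its underside is within 1 mm of the ledge. Now I press in small steps while watching the force.

```bash
python3 -m handwheel '[{"tx":0.05,"ty":-0.01,"tz":0.02,"spin":0,"gripper":0},{"tx":0.05,"ty":0,"tz":0,"spin":0,"gripper":0},{"tx":0,"ty":0,"tz":0,"spin":0,"gripper":0},{"tx":0,"ty":0,"tz":0,"spin":0,"gripper":0}]'
python3 -m handwheel '[{"tx":0.04,"ty":0,"tz":0,"spin":0,"gripper":0},{"tx":0.04,"ty":0,"tz":0,"spin":0,"gripper":0},{"tx":0,"ty":0,"tz":0,"spin":0,"gripper":0},{"tx":0,"ty":0,"tz":0,"spin":0,"gripper":0}]'
```

```text
time_s: 8.73
position: [530.4, 120.5, 62.4]
eef_rot: [0.71, 0.704, 0.0, 0.0]
contact_force: [0.1, -1.2, 0.9]
gripper_width: 55.7
time_s: 9.07
position: [530.5, 123.0, 62.4]
eef_rot: [0.711, 0.704, -0.0, 0.001]
contact_force: [0.1, -4.2, 1.5]
gripper_width: 56.0
```

```bash
python3 -m handwheel '[{"tx":0.04,"ty":0,"tz":0,"spin":0,"gripper":0},{"tx":0.04,"ty":0,"tz":0,"spin":0,"gripper":0},{"tx":0,"ty":0,"tz":0,"spin":0,"gripper":0},{"tx":0,"ty":0,"tz":0,"spin":0,"gripper":0}]'
python3 -m handwheel '[{"tx":0.04,"ty":0,"tz":0,"spin":0,"gripper":0},{"tx":0.04,"ty":0,"tz":0,"spin":0,"gripper":0},{"tx":0,"ty":0,"tz":0,"spin":0,"gripper":0},{"tx":0,"ty":0,"tz":0,"spin":0,"gripper":0}]'
python3 -m handwheel '[{"tx":0,"ty":0,"tz":0,"spin":0,"gripper":0},{"tx":0,"ty":0,"tz":0,"spin":0,"gripper":0}]'
```

```text
time_s: 9.4
position: [530.5, 125.6, 62.4]
eef_rot: [0.711, 0.704, -0.0, 0.001]
contact_force: [-0.1, -5.9, 2.4]
gripper_width: 56.4
time_s: 9.73
position: [530.5, 127.8, 62.4]
eef_rot: [0.711, 0.703, -0.001, 0.001]
contact_force: [0.7, -8.4, 2.9]
gripper_width: 56.0
time_s: 9.9
position: [530.5, 127.8, 62.4]
eef_rot: [0.711, 0.703, -0.001, 0.001]
contact_force: [-0.5, -8.0, 3.0]
gripper_width: 56.1
```

```bash
python3 -m handwheel '[{"tx":0.03,"ty":0,"tz":0,"spin":0,"gripper":0},{"tx":0.03,"ty":0,"tz":0,"spin":0,"gripper":0},{"tx":0,"ty":0,"tz":0,"spin":0,"gripper":0},{"tx":0,"ty":0,"tz":0,"spin":0,"gripper":0}]'
python3 - <<'E'
from h import *
grab('wrist','w4'); grab('side','s4'); 
def m(tag):
    W=cloud(load(tag)); im=load(tag)['im'].astype(int); sat=im.max(2)-im.min(2)
    c=W[sat<60]; c=c[~np.isnan(c).any(1)]; r=(c[:,0]>495)&(c[:,0]<566)
    pl=c[r&(abs(c[:,2]-104.8)<2)&(c[:,1]>136)&(c[:,1]<170)]
    rim=pl[(abs(pl[:,0]-531)>29)]
    b=c[r&(abs(c[:,2]-112)<2.5)&(c[:,1]>100)]
    print(tag,'plate y med',np.median(rim[:,1]).round(1),'y pct',np.percentile(rim[:,1],[2,98]).round(1),'plate x',np.percentile(pl[:,0],[1,99]).round(1),'box x',np.percentile(b[(b[:,1]>108)&(b[:,1]<120)][:,0],[1,99]).round(1),'box back y',np.percentile(b[abs(b[:,0]-531)<20][:,1],98).round(1),'box z',np.median(b[:,2]).round(1))
    k=c[r&(abs(c[:,0]-531)<22)&(c[:,2]>60)&(c[:,2]<100)]
m('w3'); m('w4')
s=sensors.get_state(); print(s['time_s'],s['position'],s['contact_force'],s['eef_rot'])
a=load('s4')['im'][90:210,180:330]; cv2.imwrite('pics/m4.png',np.vstack([cv2.resize(a,(480,300),interpolation=cv2.INTER_CUBIC),cv2.resize(load('w4')['im'],(480,300))]))
E
```

```text
time_s: 10.23
position: [530.5, 129.2, 62.5]
eef_rot: [0.711, 0.703, -0.001, 0.002]
contact_force: [-0.8, -9.0, 2.9]
gripper_width: 56.1
w3 plate y med 143.8 y pct [140.5 146.3] plate x [497.2 564.6] box x [503.6 559.4] box back y 137.8 box z 111.8
w4 plate y med 152.3 y pct [137.8 155.7] plate x [496.5 565. ] box x [504.4 557.9] box back y 149.5 box z 111.2
10.3333 [530.51219314 129.16811414  62.45851417] [ 0.43460321 -9.22163627  2.88555576] [ 0.71101559  0.70317324 -0.00121662  0.00165743]
```

View pics/m4.png

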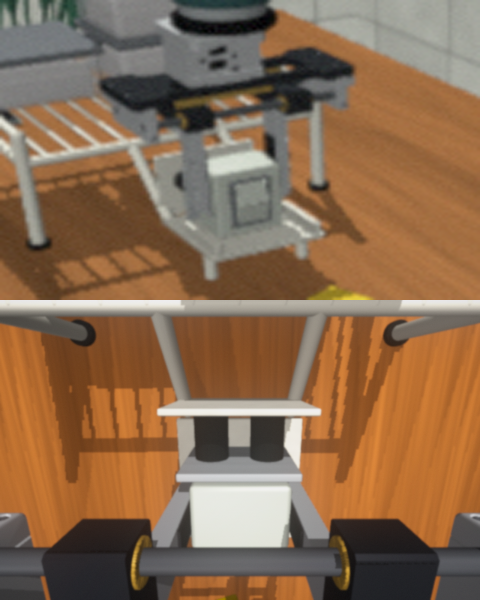

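The box is flush, square and upright between the lips. The plate is pushed in about 9 mm and the force reads about 9 N, so the two agree. I hold for over 2 s, then hand in.

```bash
python3 -m handwheel '[{"tx":0.01,"ty":0,"tz":0,"spin":0,"gripper":0},{"tx":0,"ty":0,"tz":0,"spin":0,"gripper":0},{"tx":0,"ty":0,"tz":0,"spin":0,"gripper":0},{"tx":0,"ty":0,"tz":0,"spin":0,"gripper":0},{"tx":0,"ty":0,"tz":0,"spin":0,"gripper":0},{"tx":0,"ty":0,"tz":0,"spin":0,"gripper":0},{"tx":0,"ty":0,"tz":0,"spin":0,"gripper":0},{"tx":0,"ty":0,"tz":0,"spin":0,"gripper":0}]'
python3 -m handwheel '[{"tx":0,"ty":0,"tz":0,"spin":0,"gripper":0},{"tx":0,"ty":0,"tz":0,"spin":0,"gripper":0},{"tx":0,"ty":0,"tz":0,"spin":0,"gripper":0},{"tx":0,"ty":0,"tz":0,"spin":0,"gripper":0},{"tx":0,"ty":0,"tz":0,"spin":0,"gripper":0},{"tx":0,"ty":0,"tz":0,"spin":0,"gripper":0},{"tx":0,"ty":0,"tz":0,"spin":0,"gripper":0},{"tx":0,"ty":0,"tz":0,"spin":0,"gripper":0}]'
python3 -m handwheel '[{"tx":0,"ty":0,"tz":0,"spin":0,"gripper":0},{"tx":0,"ty":0,"tz":0,"spin":0,"gripper":0},{"tx":0,"ty":0,"tz":0,"spin":0,"gripper":0},{"tx":0,"ty":0,"tz":0,"spin":0,"gripper":0},{"tx":0,"ty":0,"tz":0,"spin":0,"gripper":0},{"tx":0,"ty":0,"tz":0,"spin":0,"gripper":0},{"tx":0,"ty":0,"tz":0,"spin":0,"gripper":0},{"tx":0,"ty":0,"tz":0,"spin":0,"gripper":0}]'
python3 -c "
from h import *
print(order.close_job())"
```

```text
time_s: 11.0
position: [530.5, 129.3, 62.5]
eef_rot: [0.711, 0.703, -0.001, 0.002]
contact_force: [0.2, -10.6, 2.7]
gripper_width: 55.9
time_s: 11.67
position: [530.5, 129.2, 62.5]
eef_rot: [0.711, 0.703, -0.001, 0.002]
contact_force: [-0.2, -10.5, 2.6]
gripper_width: 56.0
time_s: 12.33
position: [530.5, 129.3, 62.5]
eef_rot: [0.711, 0.703, -0.001, 0.002]
contact_force: [0.6, -11.5, 2.8]
gripper_width: 55.8
the job is handed in; nothing more can be done
None
```

I gripped the larger white switch box across its width and set it on the ledge, rocker facing out. I then pressed it against the plate, held it there for about 2 s and handed the job in at 12.3 s with the box still gripped and pressed.

**Push:** the force during the hold read 10.5 to 11.5 N, with about 1 N of sensor noise. The wrist camera showed the plate pushed in about 9 mm, measured just before the hold, which agrees with the force.

**Fit:** just before contact the box centre was within about 0.5 mm of mid-plate and its underside within about 1 mm of the ledge. The tool heading matched the rack's to within about 0.3°, and the tool stayed upright. The last pictures showed the box square and flush to the plate.

**Failed or disagreed:**
- The first three move calls were refused because rows need all five keys; nothing moved.
- The camera views disagreed by 2 to 3 mm on absolute positions, so I placed the box using relative measurements from the wrist camera.
- I did not measure the grinder, container and spoon again. The arm stayed clear of them, and the force readings showed no unexpected contact.

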